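# Ready a board and torque driver for fastening from the back

## Robot

A 6-joint arm with a two-finger parallel gripper is mounted at the origin on the work surface. World frame = base frame: x ahead of the robot, y to its left, z up, the work surface at z = 0. Lengths are in m, angles in rad, forces in N, time in s.
With the tool pointing down it reaches from about 0.4 to 0.825 m from the base axis. Payload 7 kg.
Tool frame: the origin (TCP) lies on the centre line of the jaws, within the pads' length; the fingertips stand 22 mm ahead of it and the grasp point (between the pads) lies 3 mm ahead of it; z points along the fingers, y is the line along which they close (so a half turn about z gives the same grasp; the last joint's range is limited). The gripper opens to 88 mm and grips with 3 to 60 N. Pads are 19 mm wide; open, the fingers measure 130 mm over their backs; the gripper's body (78 mm by 193 mm) begins 47 mm behind the grasp point.
Start: joints at [1.544, 0.359, 0.012, 0, -1.224, -0.288], TCP at [0.209, 0.642, 0.249] pointing down, gripper open.
Joint ranges: [-3.07, 3.07], [-1.43, 2.12], [-1.02, 1.25], [-3.03, 1.67], [-3.05, -0], [-3.03, 3.03]. Speed limits (rad/s): [2.39, 2.39, 3.01, 3.14, 3.14, 3.14].

## Interface

Orientations are given as [roll, pitch, yaw] about the fixed x, y, z axes, in that order (R = Rz(yaw) Ry(pitch) Rx(roll)).
In Python, from station import arm gives the robot as it stands.
- The arm moves only by the tool arm_command, never from a script. Its argument "series" is one flat list of numbers, 7 for each row, row after row: the turn, a rotation vector about the tool's x, y, z each as a share of 90 degrees, from -1 to 1, then the shift along the tool's x, y, z each as a share of 0.1 m, from -1 to 1, then the opening, from 0 (shut) to 1 (fully open). A call has 1 to 8 rows; each row is the pose to reach, as a shift and turn from the pose commanded when the call began, along the tool's axes at that moment; what a row does not reach only later rows make up. A row lasts 1/8 s, in which the tool goes at most 62.5 mm and 10.7 degrees, less where a joint would pass 70% of its speed; a pose out of reach is approached as far as the arm can. A call with a number of a shift or a turn outside -1 to 1 is refused whole. A call with a gripper value outside its range is refused whole. The fingers move at their own pace and stop on an object; "force" is the grip in N (left out, the last holds). Time passes only in rows, so rows that repeat a pose let the fingers close. It gives the time, the measured TCP pose, the force, the opening and the grip force at its end, in the units of the state.
- arm.get_state(): the state, without advancing time (a new reading comes with each control period).
- arm.grab_frame(name): name is "scene" or "top"; returns the picture (384x512x3 uint8, blue, green, red); there is no depth.
- arm.camera_model(name): a dict with "fovy" (degrees; the focal length in pixels is half the picture's height over the tangent of half this angle, whatever the lens; pixels are square), "cx", "cy" (the principal point, pixels), "pose" (4x4, takes a point from camera to world coordinates). Camera axes: x right, y down, z forward; pixel columns grow to the right and rows downward; lengths in m; the calibration is good to about 2 mm. A picture is of the moment at which its call begins. camera_model takes no time and is no camera call.
- arm.job_done(): hands the job in; it is judged then, once.
The state is a dict: "t": time; "q": joint angles; "qd": joint speeds; "joint_efforts": joint torques, N m; "eef_pos": TCP position; "ee_rot": TCP orientation; "force": force on the tool from outside, world axes, zero at the start; "moment": the same for the moment, N m; "width": finger opening in m; "gripper_force": force on a finger pad.
Only numpy, scipy, OpenCV 4.12 (cv2) and the standard library are available. Lean on these libraries where they do the work, as an engineer would, in place of code of your own. Each camera call takes 0.05 s, during which the arm holds its last target. There are 200 camera calls.

## Task

The board's standoffs are screwed on next from the solder side at clutch setting 6. Turn the clutch collar of the docked torque driver until its red line points at 6 and has clicked in there, and swivel the board holder's frame right over by its orange bar so that the board lies level, solder side up. Do not touch the board itself and leave the other things on the bench undisturbed.

Things in the scene. Friction and masses are not known exactly. Their poses are not given: they have to be found in the camera images.
- dock: Fixed torque driver standing nose up in a round dark dock (112 mm across, 24 mm high), left or right of the bench's middle, the board holder on the other side. Origin: centre of the dock's underside, on the bench; z up the driver's axis. Driver body 38 mm in diameter; above its collar a steel nose (22 mm wide at its foot) and bit rise on the axis to z = 174 mm. Yaw varies by up to 0.5 rad.
- collar (a joint): Turn of the clutch collar in rad: 0 = red line at 1, growing clockwise seen from above, 0.5236 (30 degrees) a number: 6 is 2.618, 9 is 4.189; stops just beyond 1 and 9. A spring detent pulls it into the nearest number when let go; about 0.2 N m carries it over a click. It starts somewhere from 1 to 4.
- collar_mid (a point): Middle of the black ribbed collar, on the driver's axis, 129 mm above the bench. Round, 46 mm in diameter, 34 mm high (z 112 to 146 mm); a red line runs along its top and down its side. Can be gripped across its diameter at any yaw; let go and take it again for long turns. Keep the fingertips above the scale plate (z 100 mm).
- holder: Fixed circuit board holder: dark base plate 220 x 120 x 12 mm, two aluminium uprights at x = +-98 mm, 100 mm high, carrying the swivelling frame between them. Origin: centre of the base's underside, on the bench; the swivel axis is the holder's x axis raised to z = 85 mm. Its yaw differs from start to start by up to 0.35 rad.
- frame (a joint): Swivel of the frame in rad: 0 = level, component side up, orange bar on the holder's +y side; pi/2 = bar straight above the axis; pi = level at its other stop, solder side up, bar on the -y side. It starts between 0 and 0.4. Friction (0.08 N m) keeps it where it is left.
- bar (a point): Middle of the orange turning bar: round, 12 mm thick, 100 mm long, parallel to the swivel axis and 100 mm from it, on two 8 mm arms 92 mm apart; 37 mm free between bar and frame rail. Pinched from above it turns in the fingers, so the tool can point down all the way over. In the holder's frame at swivel q it is at (0, 100 cos q, 85 + 100 sin q) mm.
- multimeter: Red multimeter, 190 x 90 x 47 mm, loose, lying on the bench; origin centre of underside. Leave alone.
- screwdriver: Green-handled screwdriver, 170 mm, loose, lying between the two stations. Leave alone.
- spare_board: Small spare circuit board, 100 x 70 x 15 mm, loose on the bench. Leave alone.
- screw_tray: Blue divided tray, 100 x 130 x 30 mm, loose. Leave alone.
- spanner: Steel spanner, 150 mm, loose. Leave alone.
- flux_jar: Small jar with black cap, 56 mm in diameter, 60 mm high, loose. Leave alone.
- standoff: Brass standoff, 18 mm in diameter, 22 mm high, upright, loose, between the two stations. Leave alone.
- scale (a point): Centre of the fixed white scale plate round the driver, 100 mm across, its top (this point) 100 mm above the bench. Black numerals 1 to 9 with ticks stand on it 30 degrees apart, rising clockwise seen from above: numeral n lies at (5 - n) x 30 degrees anticlockwise from the dock's +x axis (5 at +x, 1 at +120, 6 at -30 degrees).
- board (a point): Green circuit board 144 x 94 x 3 mm fixed in the frame (frame 164 x 114 x 10 mm). This point: its centre, on the swivel axis; its own z points out of the component side (black chips, blue capacitors, standing up to 17 mm off its middle plane); the other side has only silver solder dots. Not to be touched.

How it is judged:
By the outcome, as a careful person would: the job done as asked, in the order asked, and still so for the second after the job is handed in, with the robot touching nothing.
It also fails if it takes over 72 s, if anything falls off the work surface, if the arm or the gripper's body presses on something with over 40 N, if the wrist force passes 120 N, or if a joint passes its speed limit or range.

## Working session

There is one attempt and no reset: what is moved stays moved. The work goes in short steps, Python scripts to look and compute and a tool call to move; the robot and the scene stay as the last step left them, time stands still between calls to the robot, and variables do not carry over. Pictures are saved under pics/ and viewed, at most 10 in all, crops included, and the job is handed in when it is done.

Besides the shell and the picture viewer there is one more tool, called after ">>>" by a JSON object that holds its "fn" and its "kwargs", one argument or row to a line. arm_command: Moves the arm, as the interface text tells. Its arguments: {"type":"object","properties":{"series":{"type":"array"},"force":{"type":"number"}},"required":["series"]}

```bash
ls; mkdir -p pics
python3 - <<'E'
from station import arm
import cv2,numpy as np
np.set_printoptions(precision=4,suppress=True)
for n in("scene","top"):
    cv2.imwrite(f"pics/{n}0.png",arm.grab_frame(n)); m=arm.camera_model(n); print(n,m)
print(arm.get_state())
E
```

```text
pics
scene {'fovy': 45.74665545330693, 'cx': 259.6794201327464, 'cy': 190.8160869917474, 'pose': array([[ 0.4185,  0.6299, -0.6542,  1.5486],
       [ 0.9081, -0.2809,  0.3105, -0.4292],
       [ 0.0118, -0.7241, -0.6896,  1.1247],
       [ 0.    ,  0.    ,  0.    ,  1.    ]])}
top {'fovy': 54.1458921720926, 'cx': 253.94475861450357, 'cy': 192.076330916534, 'pose': array([[ 0.0202, -0.9819,  0.1885,  0.3951],
       [-0.9998, -0.0207, -0.0004,  0.0151],
       [ 0.0043, -0.1885, -0.9821,  1.2065],
       [ 0.    ,  0.    ,  0.    ,  1.    ]])}
{'t': 0.1, 'q': array([ 1.5441,  0.3593,  0.0111, -0.0003, -1.2241, -0.2881]), 'qd': array([ 0.0005, -0.0014,  0.0009,  0.0026,  0.0016,  0.0012]), 'joint_efforts': array([ -0.0013, -58.4165,  29.3752,   7.0157,   0.0102,  -0.0001]), 'eef_pos': array([0.2089, 0.6414, 0.2477]), 'ee_rot': array([ 3.1401, -0.0001, -0.3149]), 'force': array([-0.7919,  0.152 , -0.0781]), 'moment': array([-0.0129, -0.0105, -0.0022]), 'gripper_force': 0.0, 'width': 0.08735596316226209}
```

View pics/top0.png

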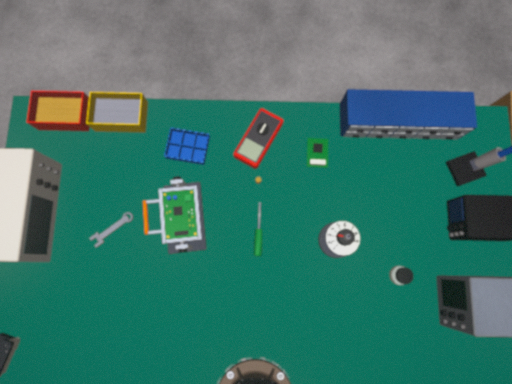

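View pics/scene0.png

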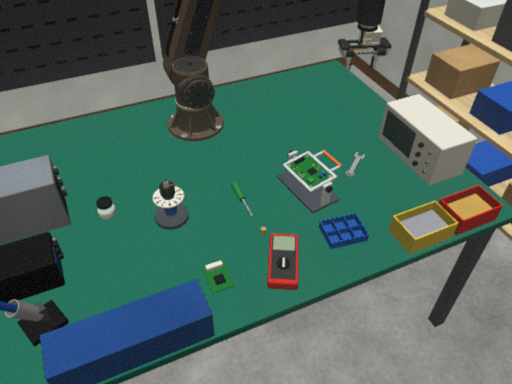

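The top view shows the holder at (180,215) with its bar at (146,217), and the dock and driver at (342,238). The scene view shows the driver at (168,195) and the holder at (310,175). I'll enlarge both stations from each view.

```bash
cat > h.py <<'E'
import cv2,numpy as np
from station import arm
from scipy.spatial.transform import Rotation as R
np.set_printoptions(precision=4,suppress=True)
def f(m): return 192/np.tan(np.radians(m["fovy"])/2)
def proj(n,P):
    m=arm.camera_model(n); P=np.atleast_2d(P); T=np.linalg.inv(m["pose"])
    c=P@T[:3,:3].T+T[:3,3]; return c[:,:2]/c[:,2:]*f(m)+[m["cx"],m["cy"]]
def ray(n,u,v,z):
    m=arm.camera_model(n); d=m["pose"][:3,:3]@[(u-m["cx"])/f(m),(v-m["cy"])/f(m),1]; o=m["pose"][:3,3]
    return o+d*(z-o[2])/d[2]
def rz(a): return R.from_euler("z",a).as_matrix()
def crop(im,u,v,w,h,k):
    c=im[v-h//2:v-h//2+h,u-w//2:u-w//2+w]; return cv2.resize(c,(w*k,h*k),interpolation=cv2.INTER_CUBIC)
E
python3 - <<'E'
from h import *
t=cv2.imread("pics/top0.png");s=cv2.imread("pics/scene0.png")
print(proj("top",[[0,0,0]]),proj("scene",[[0,0,0]]))
a=np.hstack([crop(t,342,238,66,50,6),crop(t,176,216,99,75,4)]);b=np.hstack([crop(s,170,200,66,50,6),crop(s,310,180,99,75,4)])
cv2.imwrite("pics/c1.png",np.vstack([a,b]))
print(a.shape)
print("dock top",ray("top",341,239,.1), "scene", ray("scene",168,195,.1))
E
```

```text
[[254.5989 400.3257]] [[195.3443 124.1039]]
(300, 792, 3)
dock top [ 0.4728 -0.2434  0.1   ] scene [ 0.4739 -0.2459  0.1   ]
```

View pics/c1.png

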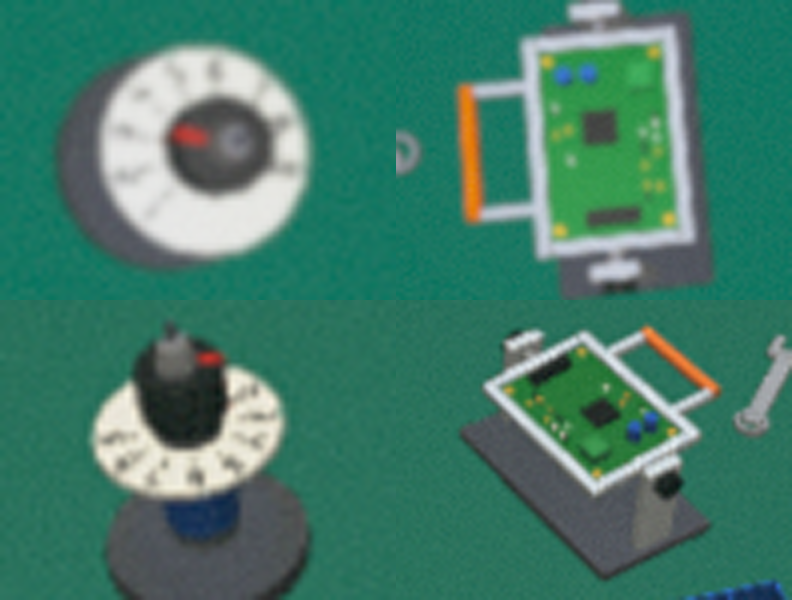

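The driver's red line points left and slightly up at about crop (190,133), between numerals 2 and 4. The board holder shows the orange bar at top-crop (464,87) to (474,220), component side up. Next I'll fit both poses.

Run:
```python
from h import *
from scipy.optimize import least_squares
A=lambda px,py:(309+(px+.5)/6-.5,213+(py+.5)/6-.5)
num=[(155,208),(128,175),(125,130),(142,95),(177,70),(215,72),(262,88),(282,122),(288,168)]
W=np.array([ray("top",*A(*p),.1)[:2] for p in num])
for c0 in [None,ray("top",*A(204.5,151),.1)[:2]]:
    g=lambda p:(W-(p[:2] if c0 is None else c0)-p[3]*np.c_[np.cos(p[2]+np.radians((4-np.arange(9))*30)),np.sin(p[2]+np.radians((4-np.arange(9))*30))]).ravel()
    r=least_squares(g,[.473,-.244,0,.04]);print("dock",r.x,c0,abs(r.fun).max())
c=(r.x[:2] if c0 is None else c0)
print(np.linalg.norm(W-c,axis=1)*1e3)
for p in [(175,130),(203,138),(190,133)]:
    w=ray("top",*A(*p),.146)[:2]-c; print("red",w,np.linalg.norm(w),np.degrees(np.arctan2(w[1],w[0])),"n=",5-np.degrees(np.arctan2(w[1],w[0])-r.x[2])/30)
B=lambda px,py:(127+(px-396+.5)/4-.5,179+(py+.5)/4-.5)
C=lambda px,py:(261+(px-396+.5)/4-.5,143+(py-300+.5)/4-.5)
L=np.array([[82,57,5],[82,-57,5],[-82,-57,5],[-82,57,5],[50,100,0],[-50,100,0]])/1e3
T=np.array([B(*p) for p in[(522,40),(676,25),(695,243),(540,258),(464,87),(474,220)]])
S=np.array([C(*p) for p in[(697,433),(597,492),(487,385),(584,333),(716,390),(648,330)]])
def pts(p): return (L@R.from_euler("x",p[3]).as_matrix().T+[0,0,.085])@rz(p[2]).T+[p[0],p[1],0]
g=lambda p:np.r_[proj("top",pts(p))-T,proj("scene",pts(p))-S].ravel()
r=least_squares(g,[.5,.2,0,.2],loss="soft_l1");print("holder",r.x);print(g(r.x).reshape(-1,2))
print(pts(r.x)[4:], proj("top",[.2,.64,.3]))
```

```text
dock [ 0.4775 -0.249   0.334   0.0401] None 0.0021417236229376423
dock [ 0.473  -0.8869  0.3265  0.0403] [ 0.4765 -0.2484] 0.002422759080291735
[37.4754 39.6393 39.8535 40.2457 41.3859 39.3051 42.7855 41.1734 41.2849]
red [0.0061 0.0246] 0.025331564780225656 75.95941535791414 n= 3.0915603179961186
red [0.0027 0.0115] 0.011816251295665416 76.92861390676853 n= 3.059253699700972
red [0.0049 0.0176] 0.0182270674181474 74.45043832974294 n= 3.1418595522684916
holder [0.5395 0.2373 0.1383 0.1434]
[[-0.2908 -0.2598]
 [-0.5783  0.3169]
 [-0.4237 -0.6202]
 [-0.8661 -0.1837]
 [ 0.366   0.0092]
 [ 0.0168  0.1303]
 [ 0.8393 -0.3233]
 [-1.0574  0.5143]
 [-1.6128  0.1692]
 [-0.0139 -0.9255]
 [-0.1402  0.5995]
 [-1.0571  0.3219]]
[[0.5754 0.3423 0.0993]
 [0.4764 0.3285 0.0993]] [[-24.5725 345.9221]]
```

>>> {"fn": "arm_command", "kwargs": {
  "series": [0,0,0,1,1,0,1,0,0,0,1,1,0,1,0,0,0,1,1,0,1]
}}

```text
t: 0.48
eef_pos: [0.2741, 0.5127, 0.2487]
ee_rot: [3.141, 0.0, -0.317]
force: [0.4, 1.5, 0.6]
width: 0.0875
gripper_force: 0.0
```

>>> {"fn": "arm_command", "kwargs": {
  "series": [0,0,0,1,1,0,1,0,0,0,1,1,0,1,0,0,0,1,1,0,1]
}}

```text
t: 0.85
eef_pos: [0.338, 0.3872, 0.2487]
ee_rot: [3.142, 0.0, -0.317]
force: [0.3, 1.0, 0.4]
width: 0.0874
gripper_force: 0.0
```

>>> {"fn": "arm_command", "kwargs": {
  "series": [0,0,0,1,1,0,1,0,0,0,1,1,0,1,0,0,0,1,1,0,1]
}}

```text
t: 1.23
eef_pos: [0.4022, 0.2618, 0.2486]
ee_rot: [3.142, 0.0, -0.317]
force: [0.1, -0.0, -0.2]
width: 0.0876
gripper_force: 0.0
```

>>> {"fn": "arm_command", "kwargs": {
  "series": [0,0,0,1,1,0,1,0,0,0,1,1,0,1,0,0,0,1,1,0,1]
}}

```text
t: 1.6
eef_pos: [0.4666, 0.136, 0.2484]
ee_rot: [3.141, 0.0, -0.317]
force: [-0.0, -0.1, -0.1]
width: 0.0878
gripper_force: 0.0
```

>>> {"fn": "arm_command", "kwargs": {
  "series": [0,0,0,1,1,0,1,0,0,0,1,1,0,1,0,0,0,1,1,0,1]
}}

```text
t: 1.98
eef_pos: [0.531, 0.01, 0.248]
ee_rot: [3.141, 0.0, -0.317]
force: [-0.5, 1.6, -0.6]
width: 0.0875
gripper_force: 0.0
```

>>> {"fn": "arm_command", "kwargs": {
  "series": [0,0,0,0.2,1,0,1,0,0,0,0.2,1,0,1]
}}

```text
t: 2.22
eef_pos: [0.5178, -0.0902, 0.2483]
ee_rot: [3.141, 0.0, -0.314]
force: [0.8, 0.3, 0.6]
width: 0.0877
gripper_force: 0.0
```

>>> {"fn": "arm_command", "kwargs": {
  "series": [0,0,0,0,1,0,1,0,0,0,0,1,0,1,0,0,0,0,1,0,1]
}}

```text
t: 2.6
eef_pos: [0.4865, -0.1856, 0.2484]
ee_rot: [-3.142, 0.0, -0.317]
force: [0.1, 0.3, -0.4]
width: 0.0873
gripper_force: 0.0
```

>>> {"fn": "arm_command", "kwargs": {
  "series": [0,0,0,0.09,0.63,0,1,0,0,0,0.09,0.63,0,1,0,0,0,0.09,0.63,0,1]
}}

```text
t: 2.98
eef_pos: [0.4764, -0.2466, 0.2483]
ee_rot: [-3.141, 0.0, -0.315]
force: [0.5, -0.3, 0.7]
width: 0.0877
gripper_force: 0.0
```

>>> {"fn": "arm_command", "kwargs": {
  "series": [0,0,0,0,0,0.4,1,0,0,0,0,0,0.7,1,0,0,0,0,0,1,1,0,0,0,0,0,1,1]
}}

```text
t: 3.48
eef_pos: [0.475, -0.2457, 0.1468]
ee_rot: [3.141, 0.004, -0.313]
force: [-0.5, -0.3, 0.2]
width: 0.0878
gripper_force: 0.0
```

>>> {"fn": "arm_command", "kwargs": {
  "series": [0,0,0,0,0,0.11,1,0,0,0,0,0,0.11,0.6,0,0,0,0,0,0.11,0.55,0,0,0,0,0,0.11,0.4,0,0,0,0,0,0.11,0.4,0,0,0,0,0,0.11,0.4],
  "force": 5
}}

```text
t: 4.22
eef_pos: [0.4758, -0.2475, 0.1377]
ee_rot: [-3.142, -0.0, -0.315]
force: [-0.8, 0.1, 1.3]
width: 0.0459
gripper_force: 5.0
```

>>> {"fn": "arm_command", "kwargs": {
  "series": [0,0,0,0,0,0,0.3,0,0,0,0,0,0,0.3,0,0,0.1,0,0,0,0.3,0,0,0.2,0,0,0,0.3,0,0,0.3,0,0,0,0.3,0,0,0.4,0,0,0,0.3,0,0,0.5,0,0,0,0.3,0,0,0.5,0,0,0,0.3],
  "force": 35
}}

```text
t: 5.22
eef_pos: [0.4769, -0.2467, 0.1377]
ee_rot: [-3.139, -0.0, -1.101]
force: [2.4, 6.0, 1.8]
width: 0.0454
gripper_force: 35.0
```

>>> {"fn": "arm_command", "kwargs": {
  "series": [0,0,0.1,0,0,0,0.3,0,0,0.2,0,0,0,0.3,0,0,0.3,0,0,0,0.3,0,0,0.4,0,0,0,0.3,0,0,0.5,0,0,0,0.3,0,0,0.5,0,0,0,0.3,0,0,0.5,0,0,0,0.3]
}}

```text
t: 6.1
eef_pos: [0.4781, -0.2469, 0.1377]
ee_rot: [-3.138, 0.002, -1.884]
force: [7.4, 5.2, -4.8]
width: 0.0456
gripper_force: 35.0
```

```bash
python3 -c "
from h import *
s=arm.get_state();print(s['q'],s['force'],s['moment'],s['width'])"
```

```text
[-0.1129  0.2346 -0.4412 -0.0012 -0.8909 -0.1996] [ 7.4117  5.1632 -4.7727] [ 1.7678 -2.7264 -0.1709] 0.04559638692581658
```

>>> {"fn": "arm_command", "kwargs": {
  "series": [0,0,0,0,0,0,1,0,0,0,0,0,0,1,0,0,0,0,0,0,1,0,0,0,0,0,-0.5,1,0,0,0,0,0,-1,1,0,0,0,0,0,-1,1]
}}

```text
t: 6.85
eef_pos: [0.4777, -0.2483, 0.2419]
ee_rot: [-3.134, 0.0, -1.885]
force: [-0.1, -0.2, -1.0]
width: 0.0875
gripper_force: 0.0
```

>>> {"fn": "arm_command", "kwargs": {
  "series": [0,0,0,1,0,-0.2,1,0,0,0,1,0,-0.2,1]
}}

```text
t: 7.1
eef_pos: [0.4441, -0.3438, 0.2575]
ee_rot: [3.141, -0.0, -1.885]
force: [0.5, -0.3, 0.8]
width: 0.0877
gripper_force: 0.0
```

Run:
```python
from h import *
s=arm.get_state();print(s['t'],s['q'],s['eef_pos'],s['ee_rot'])
t=arm.grab_frame("top");c=arm.grab_frame("scene")
cv2.imwrite("pics/c2.png",np.hstack([crop(t,342,238,66,50,6),crop(c,170,190,66,50,6)]))
```

```text
7.1 [-0.3101  0.167  -0.2281  0.0001 -1.176  -0.0039] [ 0.4441 -0.3438  0.2575] [ 3.1413 -0.0001 -1.8848]
```

View pics/c2.png

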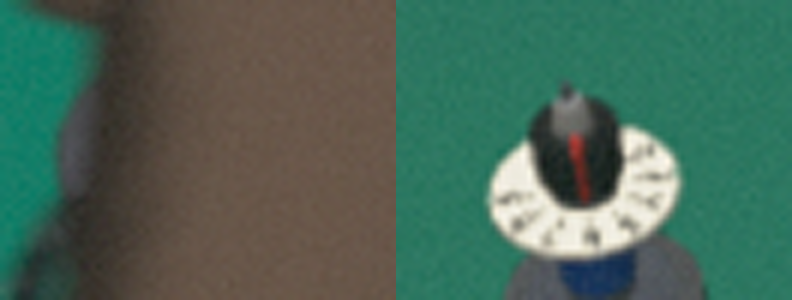

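Scene crop: the red line runs from (573,140) to (585,205), towards the numeral near (593,238). The arm blocks the top view, so I'll check from there once it has moved to the holder.

>>> {"fn": "arm_command", "kwargs": {
  "series": [0,0,-0.11,-0.3,0,0,1,0,0,-0.22,-0.6,0,0,1,0,0,-0.33,-1,0,0,1,0,0,-0.44,-1,0,0,1,0,0,-0.55,-1,0,0,1,0,0,-0.66,-1,0,0,1,0,0,-0.77,-1,0,0,1,0,0,-0.88,-1,0,0,1]
}}

```text
t: 8.2
eef_pos: [0.4754, -0.247, 0.2567]
ee_rot: [3.141, 0.001, -0.497]
force: [-0.4, -0.5, -0.0]
width: 0.0877
gripper_force: 0.0
```

>>> {"fn": "arm_command", "kwargs": {
  "series": [0,0,-0.1,-0.3,-0.5,0,0.6,0,0,-0.2,-0.3,-1,0,0.32,0,0,-0.3,-0.3,-1,0,0.32,0,0,-0.4,-0.3,-1,0,0.32,0,0,-0.4,-0.3,-1,0,0.32]
}}

```text
t: 8.82
eef_pos: [0.4974, -0.1449, 0.2569]
ee_rot: [-3.141, 0.001, 0.125]
force: [-0.6, 0.1, 0.2]
width: 0.0433
gripper_force: 0.0
```

>>> {"fn": "arm_command", "kwargs": {
  "series": [0,0,0,0.2,-0.5,0,0.32,0,0,0,0.2,-1,0,0.32]
}}

```text
t: 9.07
eef_pos: [0.5054, -0.0428, 0.2569]
ee_rot: [3.141, 0.001, 0.119]
force: [0.7, 0.3, -0.7]
width: 0.0291
gripper_force: 0.0
```

>>> {"fn": "arm_command", "kwargs": {
  "series": [0,0,0,0.2,-0.5,0,0.32,0,0,0,0.2,-1,0,0.32]
}}

```text
t: 9.32
eef_pos: [0.5127, 0.0597, 0.2571]
ee_rot: [3.141, 0.0, 0.12]
force: [0.3, -0.2, -0.1]
width: 0.0283
gripper_force: 0.0
```

>>> {"fn": "arm_command", "kwargs": {
  "series": [0,0,0,0.2,-0.5,0,0.32,0,0,0,0.2,-1,0,0.32]
}}

```text
t: 9.57
eef_pos: [0.52, 0.1614, 0.257]
ee_rot: [3.141, 0.0, 0.12]
force: [-0.2, -1.4, -0.1]
width: 0.0277
gripper_force: 0.0
```

>>> {"fn": "arm_command", "kwargs": {
  "series": [0,0,0,0.2,-0.5,0,0.32,0,0,0,0.2,-1,0,0.32,0,0,0,0.2,-1,0,0.32]
}}

```text
t: 9.95
eef_pos: [0.5266, 0.2642, 0.2564]
ee_rot: [3.141, 0.001, 0.124]
force: [-0.8, -0.3, 0.8]
width: 0.028
gripper_force: 0.0
```

Run:
```python
from h import *
s=arm.get_state();print(s['t'],s['q'],s['eef_pos'],s['ee_rot'],s['width'])
a=s['ee_rot'];M=R.from_euler('xyz',a).as_matrix()
c=np.array([.5395,.2373,.088]);b=c+rz(.138)@[0,.1*np.cos(.1434),.1*np.sin(.1434)]
print("to bar, tool shares",M.T@(b-s['eef_pos'])*10,"yaw",.138-a[2])
t=arm.grab_frame("top");k=arm.grab_frame("scene")
cv2.imwrite("pics/c3.png",np.hstack([crop(t,342,238,66,50,6),crop(k,170,190,66,50,6)]))
```

```text
9.95 [ 0.7964  0.2143 -0.1708 -0.0003 -1.187   0.8984] [0.5266 0.2642 0.2564] [3.141  0.0012 0.1239] 0.02801413196385027
to bar, tool shares [ 0.0823 -0.7077  1.5407] yaw 0.01414690283584441
```

View pics/c3.png

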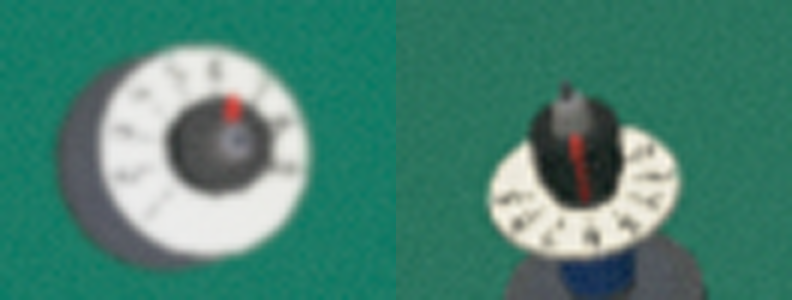

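The red line now points up at about (232,108). I'll measure its angle numerically, against the first picture as well.

Run:
```python
from h import *
t=arm.grab_frame("top")
for im in (cv2.imread("pics/top0.png"),t):
    i=im[213:263,309:375].astype(float); w=np.clip(i[...,2]-np.maximum(i[...,0],i[...,1])-40,0,None)
    v,u=np.mgrid[213:263,309:375]; p=ray("top",(u*w).sum()/w.sum(),(v*w).sum()/w.sum(),.146)[:2]
    for c in ([.4765,-.2484],[.4775,-.248],[.476,-.2475]):
        d=p-c; a=np.degrees(np.arctan2(d[1],d[0])); print(np.linalg.norm(d),a,5-(a-np.degrees(.33))/30)
```

```text
0.01843906721552867 78.00290727230289 3.0301566655671426
0.017862378782674836 80.8749753602975 2.934421062633989
0.017675593322045633 75.8106030253653 3.1032334737983955
0.017051258433876157 -8.458473093794348 5.9122026777703836
0.016130106322876602 -10.386710628856262 5.976477262272447
0.01769705639766923 -11.103434674792275 6.0003680638036485
```

The clutch reads 6. Next is the bar.

>>> {"fn": "arm_command", "kwargs": {
  "series": [0,0,-0.01,0.08,-0.71,0,0.32,0,0,-0.01,0.08,-0.71,0,0.32,0,0,-0.01,0.08,-0.71,0.4,0.32,0,0,-0.01,0.08,-0.71,0.8,0.32,0,0,-0.01,0.08,-0.71,0.8,0.32]
}}

```text
t: 10.72
eef_pos: [0.5251, 0.3302, 0.1748]
ee_rot: [3.138, 0.005, 0.138]
force: [-0.0, -0.3, 0.5]
width: 0.0281
gripper_force: 0.0
```

>>> {"fn": "arm_command", "kwargs": {
  "series": [0,0,0,0,0,0.3,0.32,0,0,0,0,0,0.5,0.32,0,0,0,0,0,0.74,0.32,0,0,0,0,0,0.74,0.32,0,0,0,0,0,0.74,0.05,0,0,0,0,0,0.74,0.05,0,0,0,0,0,0.74,0.05],
  "force": 8
}}

```text
t: 11.6
eef_pos: [0.527, 0.335, 0.1054]
ee_rot: [-3.138, -0.003, 0.141]
force: [-1.9, 5.4, 1.1]
width: 0.0113
gripper_force: 8.0
```

Run:
```python
from h import *
s=arm.get_state();print(s['t'],s['eef_pos'],s['ee_rot'],s['width'],s['force'])
M=R.from_euler('xyz',s['ee_rot']).as_matrix()
c=np.array([.5395,.2373,.088]);H=rz(.138)
print("in holder",H.T@(s['eef_pos']-c))
b=lambda q:c+H@[0,.1*np.cos(q),.1*np.sin(q)]
for q in np.r_[.1434,np.arange(.3,3.1,.2),3.1416]: print(round(q,2),M.T@(b(q)-b(.1434))*10)
```

```text
11.6 [0.527  0.335  0.1054] [-3.1379 -0.0031  0.1411] 0.011321939582383438 [-1.9437  5.3566  1.1127]
in holder [0.0011 0.0985 0.0174]
0.14 [0. 0. 0.]
0.3 [ 0.0004  0.0338 -0.1527]
0.5 [ 0.0007  0.1109 -0.3369]
0.7 [ 0.0009  0.223  -0.5021]
0.9 [ 0.0009  0.3658 -0.6418]
1.1 [ 0.0007  0.5334 -0.7503]
1.3 [ 0.0003  0.7192 -0.8233]
1.5 [-0.0002  0.9158 -0.858 ]
1.7 [-0.0008  1.1154 -0.8529]
1.9 [-0.0016  1.3101 -0.8082]
2.1 [-0.0024  1.4919 -0.7258]
2.3 [-0.0033  1.6538 -0.6089]
2.5 [-0.0042  1.7892 -0.4622]
2.7 [-0.005   1.8927 -0.2915]
2.9 [-0.0058  1.9603 -0.1036]
3.14 [-0.0067  1.9902  0.1356]
```

>>> {"fn": "arm_command", "kwargs": {
  "series": [0,0,0,0,0.034,-0.153,0.05,0,0,0,0,0.11,-0.337,0.05,0,0,0,0,0.223,-0.502,0.05,0,0,0,0,0.366,-0.642,0.05,0,0,0,0,0.533,-0.75,0.05,0,0,0,0,0.719,-0.823,0.05,0,0,0,0,0.916,-0.858,0.05,0,0,0,0,0.916,-0.858,0.05]
}}

```text
t: 12.6
eef_pos: [0.541, 0.2421, 0.1927]
ee_rot: [-3.14, -0.005, 0.14]
force: [-0.1, 0.5, 11.7]
width: 0.0116
gripper_force: 8.0
```

Run:
```python
from h import *
s=arm.get_state();print(s['t'],s['eef_pos'],s['ee_rot'],s['width'],s['force'],s['gripper_force'])
c=np.array([.5395,.2373,.088]);print("in holder",rz(.138).T@(s['eef_pos']-c))
t=arm.grab_frame("scene");cv2.imwrite("pics/c4.png",crop(t,310,170,120,90,5))
```

```text
12.6 [0.541  0.2421 0.1927] [-3.1397 -0.0054  0.1405] 0.011608510762196267 [-0.1378  0.4637 11.6766] 7.997625768184662
in holder [0.0021 0.0045 0.1047]
```

View pics/c4.png

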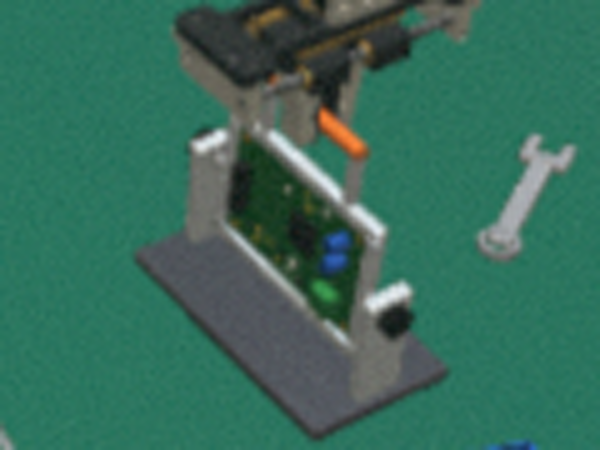

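The frame stands almost vertical and the bar, at (343,133), is still held. I'll carry on over.

>>> {"fn": "arm_command", "kwargs": {
  "series": [0,0,0,0,0.2,0.0,0.05,0,0,0,0,0.394,0.04,0.05,0,0,0,0,0.576,0.125,0.05,0,0,0,0,0.738,0.24,0.05,0,0,0,0,0.873,0.39,0.05,0,0,0,0,0.977,0.56,0.05,0,0,0,0,0.977,0.56,0.05]
}}

```text
t: 13.52
eef_pos: [0.5527, 0.1445, 0.1308]
ee_rot: [3.141, 0.002, 0.14]
force: [3.7, 3.9, -3.0]
width: 0.0114
gripper_force: 8.0
```

>>> {"fn": "arm_command", "kwargs": {
  "series": [0,0,0,0,0.068,0.18,0.05,0,0,0,0,0.098,0.34,0.05,0,0,0,0,0.098,0.42,0.05,0,0,0,0,0.098,0.42,0.05]
}}

```text
t: 14.02
eef_pos: [0.5544, 0.1374, 0.0902]
ee_rot: [-3.139, -0.001, 0.141]
force: [0.3, 12.8, -0.8]
width: 0.0117
gripper_force: 8.0
```

Run:
```python
from h import *
s=arm.get_state();print(s['t'],s['eef_pos'],s['ee_rot'],s['width'],s['force'],s['gripper_force'])
c=np.array([.5395,.2373,.088]);print("in holder",rz(.138).T@(s['eef_pos']-c))
t=arm.grab_frame("scene");cv2.imwrite("pics/c5.png",crop(t,310,170,120,90,5))
```

```text
14.025 [0.5544 0.1374 0.0902] [-3.1393 -0.0008  0.1411] 0.01165769153749986 [ 0.3427 12.7961 -0.7892] 8.002153560519218
in holder [ 0.001  -0.101   0.0022]
```

View pics/c5.png

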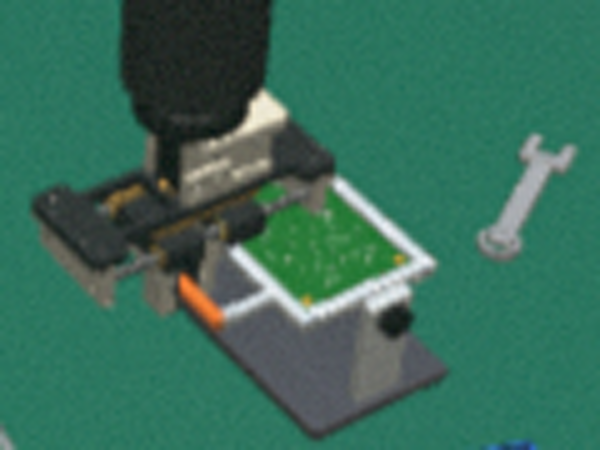

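Solder side is up and the bar is at (200,300). I'll press gently down to make sure the frame is on the stop.

>>> {"fn": "arm_command", "kwargs": {
  "series": [0,0,0,0,-0.015,0.02,0.05,0,0,0,0,-0.015,0.04,0.05,0,0,0,0,-0.015,0.04,0.05]
}}

```text
t: 14.45
eef_pos: [0.5545, 0.1376, 0.0876]
ee_rot: [-3.141, -0.001, 0.141]
force: [-0.7, 6.0, 10.1]
width: 0.0115
gripper_force: 8.0
```

>>> {"fn": "arm_command", "kwargs": {
  "series": [0,0,0,0,0,0.02,0.05,0,0,0,0,0,0.04,0.05,0,0,0,0,0,0.04,0.05]
}}

```text
t: 14.82
eef_pos: [0.5547, 0.1376, 0.0838]
ee_rot: [-3.141, -0.002, 0.141]
force: [-0.5, 5.5, 10.8]
width: 0.0113
gripper_force: 8.0
```

>>> {"fn": "arm_command", "kwargs": {
  "series": [0,0,0,0,0,-0.04,0.05,0,0,0,0,0,-0.04,0.34,0,0,0,0,0,-0.04,0.34,0,0,0,0,0,-0.04,0.34,0,0,0,0,0,-0.3,0.34,0,0,0,0,0,-0.6,0.34,0,0,0,0,0,-1,0.34]
}}

```text
t: 15.7
eef_pos: [0.5531, 0.1366, 0.1831]
ee_rot: [3.14, 0.003, 0.14]
force: [0.9, -0.9, 0.1]
width: 0.0298
gripper_force: 0.0
```

>>> {"fn": "arm_command", "kwargs": {
  "series": [0,0,0,0,0,-0.7,0.34,0,0,0,0,0.6,-0.8,0.34,0,0,0,0,1,-0.8,0.34]
}}

```text
t: 16.08
eef_pos: [0.5685, 0.0369, 0.2653]
ee_rot: [-3.141, -0.003, 0.141]
force: [0.1, -0.7, -0.7]
width: 0.0299
gripper_force: 0.0
```

>>> {"fn": "arm_command", "kwargs": {
  "series": [0,0,0,0,0.5,0,0.34,0,0,0,0,1,0,0.34,0,0,0,0,1,0,0.34]
}}

```text
t: 16.45
eef_pos: [0.5816, -0.0639, 0.2626]
ee_rot: [3.141, 0.002, 0.137]
force: [-0.2, 0.6, -0.4]
width: 0.0302
gripper_force: 0.0
```

Run:
```python
from h import *
s=arm.get_state();print(s['t'],s['eef_pos'],s['force'])
t=arm.grab_frame("top");k=arm.grab_frame("scene")
a=cv2.resize(t,(400,300));b=np.hstack([crop(k,310,180,99,75,4),crop(t,200,216,99,75,4)])
cv2.imwrite("pics/c6.png",np.vstack([np.hstack([a,cv2.resize(k,(400,300))])[:,:792],b]))
```

```text
16.45 [ 0.5816 -0.0639  0.2626] [-0.238   0.5508 -0.4275]
```

View pics/c6.png

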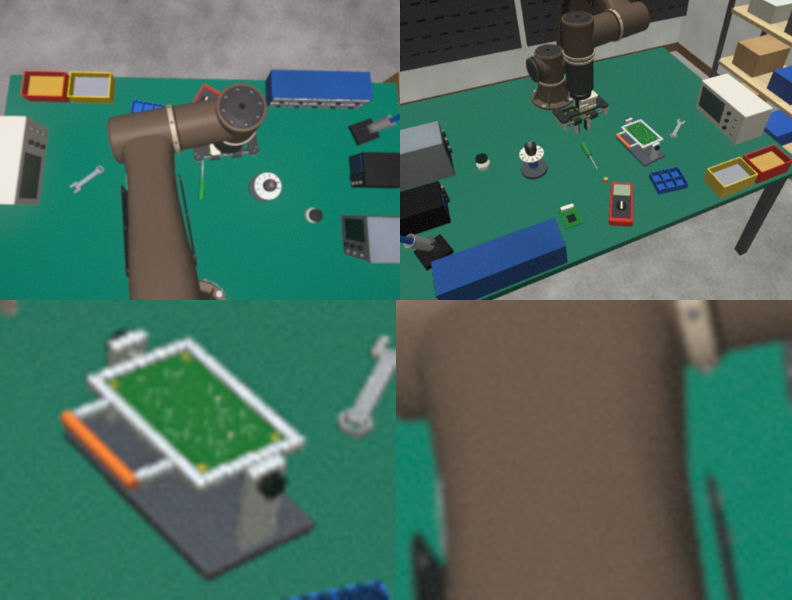

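The frame lies level with the solder side up and the bar is free. The screwdriver, standoff, meter and tray look where they were. One numeric check before I hand in.

Run:
```python
from h import *
from scipy.optimize import least_squares
C=lambda px,py:(261+(px+.5)/4-.5,143+(py-300+.5)/4-.5)
L=np.array([[-82,57,-5],[-82,-57,-5],[82,-57,-5],[82,57,-5],[-50,100,0],[50,100,0]])/1e3
S=np.array([C(*p) for p in[(88,380),(190,340),(303,440),(203,487),(67,416),(133,481)]])
pts=lambda p:(L@R.from_euler("x",p[2]).as_matrix().T+[0,0,.085])@rz(.138).T+[p[0],p[1],0]
r=least_squares(lambda p:(proj("scene",pts(p))-S).ravel(),[.5395,.2373,3.1]);print(r.x,abs(r.fun).max())
im=arm.grab_frame("top");i=im[213:263,309:375].astype(float); w=np.clip(i[...,2]-np.maximum(i[...,0],i[...,1])-40,0,None)
v,u=np.mgrid[213:263,309:375];d=ray("top",(u*w).sum()/w.sum(),(v*w).sum()/w.sum(),.146)[:2]-[.4765,-.248]
print(5-(np.degrees(np.arctan2(d[1],d[0]))-np.degrees(.33))/30)
a,b=cv2.imread("pics/scene0.png"),arm.grab_frame("scene")
D=cv2.GaussianBlur(cv2.absdiff(a,b).max(2),(5,5),0)>35
n,_,st,ce=cv2.connectedComponentsWithStats(D.astype(np.uint8));print([(*st[k],) for k in range(1,n) if st[k][4]>12])
```

```text
[0.5413 0.2379 3.0873] 0.8238599890523801
5.954265852387271
[(np.int32(193), np.int32(0), np.int32(127), np.int32(171), np.int32(7591)), (np.int32(337), np.int32(0), np.int32(55), np.int32(70), np.int32(1477)), (np.int32(173), np.int32(17), np.int32(6), np.int32(5), np.int32(20)), (np.int32(161), np.int32(52), np.int32(40), np.int32(54), np.int32(563)), (np.int32(275), np.int32(149), np.int32(68), np.int32(43), np.int32(1155)), (np.int32(165), np.int32(188), np.int32(4), np.int32(9), np.int32(21))]
```

The swivel fit gives 3.09 rad. My 4 mm lift before the fingers opened probably raised the bar slightly off the stop. I'll go back, press it down and let go in place.

>>> {"fn": "arm_command", "kwargs": {
  "series": [0,0,0,0,-0.5,0,0.34,0,0,0,0,-1,0,0.34,0,0,0,0,-1,0,0.34]
}}

```text
t: 17.02
eef_pos: [0.5675, 0.042, 0.2635]
ee_rot: [-3.141, -0.0, 0.146]
force: [-0.5, -0.0, -0.5]
width: 0.0297
gripper_force: 0.0
```

>>> {"fn": "arm_command", "kwargs": {
  "series": [0,0,0,0,-0.5,0,0.34,0,0,0,0,-1,0,0.34,0,0,0,0,-1,0,0.34,0,0,0,0,-1,0.4,0.34,0,0,0,0,-1,0.8,0.34,0,0,0,0,-1,0.8,0.34]
}}

```text
t: 17.77
eef_pos: [0.5522, 0.1359, 0.1808]
ee_rot: [3.139, 0.006, 0.141]
force: [0.4, -0.4, 1.8]
width: 0.03
gripper_force: 0.0
```

>>> {"fn": "arm_command", "kwargs": {
  "series": [0,0,0,0,0,0.4,0.34,0,0,0,0,0,0.7,0.34,0,0,0,0,0,0.94,0.34,0,0,0,0,0,0.94,0.34,0,0,0,0,0,0.94,0.05,0,0,0,0,0,0.94,0.05,0,0,0,0,0,0.94,0.05],
  "force": 8
}}

```text
t: 18.65
eef_pos: [0.5548, 0.1377, 0.0906]
ee_rot: [-3.141, -0.002, 0.141]
force: [0.6, 0.7, -0.3]
width: 0.0114
gripper_force: 8.0
```

>>> {"fn": "arm_command", "kwargs": {
  "series": [0,0,0,0,0,0.03,0.05,0,0,0,0,0,0.06,0.05,0,0,0,0,0,0.09,0.05,0,0,0,0,0,0.09,0.05]
}}

```text
t: 19.15
eef_pos: [0.5555, 0.1378, 0.0819]
ee_rot: [-3.141, -0.003, 0.142]
force: [-0.2, 0.4, 9.2]
width: 0.0114
gripper_force: 8.0
```

Resisted at about 9 N, so the frame is on its stop. Now I'll release without lifting first.

>>> {"fn": "arm_command", "kwargs": {
  "series": [0,0,0,0,0,0,0.34,0,0,0,0,0,0,0.34,0,0,0,0,0,0,0.34,0,0,0,0,0,0,0.34,0,0,0,0,0,-0.3,0.34,0,0,0,0,0,-0.6,0.34,0,0,0,0,0,-1,0.34]
}}

```text
t: 20.02
eef_pos: [0.5534, 0.1369, 0.1805]
ee_rot: [3.141, 0.002, 0.141]
force: [1.0, 0.7, 0.0]
width: 0.0298
gripper_force: 0.0
```

>>> {"fn": "arm_command", "kwargs": {
  "series": [0,0,0,0,0,-0.7,0.34,0,0,0,0,0.6,-0.8,0.34,0,0,0,0,1,-0.8,0.34]
}}

```text
t: 20.4
eef_pos: [0.5688, 0.0372, 0.2627]
ee_rot: [-3.141, -0.004, 0.142]
force: [0.4, 0.3, -0.5]
width: 0.0299
gripper_force: 0.0
```

>>> {"fn": "arm_command", "kwargs": {
  "series": [0,0,0,0,0.5,0,0.34,0,0,0,0,1,0,0.34,0,0,0,0,1,0,0.34,0,0,0,0,1,0,0.34]
}}

```text
t: 20.9
eef_pos: [0.5819, -0.0609, 0.2601]
ee_rot: [-3.141, 0.0, 0.14]
force: [-1.1, 0.3, 0.0]
width: 0.0298
gripper_force: 0.0
```

Run:
```python
from h import *
k=arm.grab_frame("scene");cv2.imwrite("pics/c7.png",crop(k,310,180,99,75,8))
```

```text
(no output)
```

View pics/c7.png

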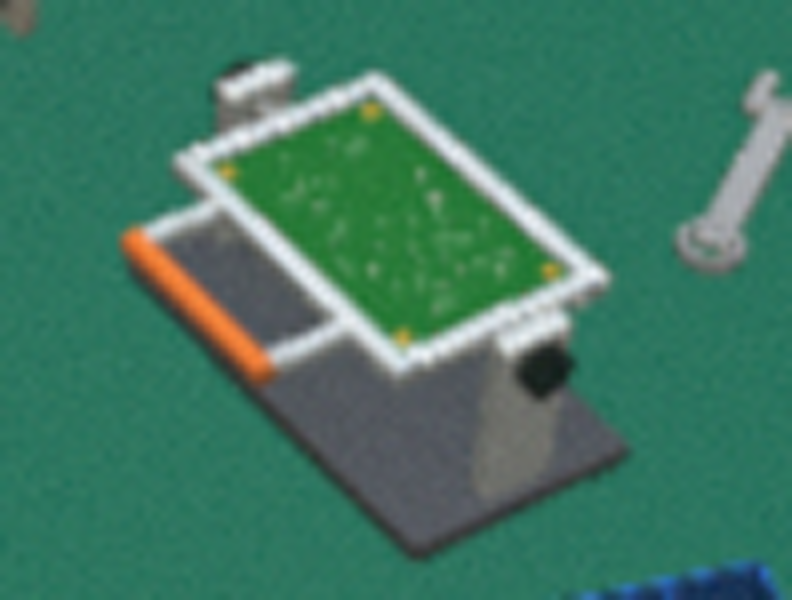

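The bar ends, at (133,238) and (265,372), sit lower than before, so the frame is on its stop with nothing touching it. Handing in.

```bash
python3 -c "
from station import arm
print(arm.job_done())"
```

```text
the job is handed in; nothing more can be done
None
```

I turned the clutch collar to 6, where it clicked in, then swivelled the frame over to its far stop, solder side up, and handed the job in at about 21 s; the hand-in returned no verdict.

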